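# Index the carousel bin and tip the turned shafts into it

### The arm

A 6-joint arm with a two-finger parallel gripper is mounted at the origin on the work surface. World frame = base frame: x ahead of the robot, y to its left, z up, the work surface at z = 0. Lengths are in mm, angles in rad, forces in N, time in s.
With the tool pointing down it reaches from about 275 to 750 mm from the base axis. Payload 10.2 kg.
Tool frame: the origin (TCP) lies between the finger pads; the fingertips stand 17 mm ahead of it and the grasp point (between the pads) lies 2 mm behind it; z points along the fingers, y is the line along which they close (so a half turn about z gives the same grasp; the last joint's range is limited). The gripper opens to 85 mm and grips with 20 to 120 N. Pads are 22 mm wide; open, the fingers measure 114 mm over their backs; the gripper's body (76 mm by 85 mm) begins 54 mm behind the grasp point. The pads swing forward as they close: fully open they stand 13 mm farther back than shut.
Start: joints at [1.077, 0.313, 1.498, -0, 1.331, -0.223], TCP at [140.452, 505.87, 248.294] pointing down, gripper open.
Joint ranges: [-2.94, 2.94], [-0.97, 2.17], [0.19, 2.56], [-1.23, 4.37], [0.02, 3.11], [-2.88, 2.88]. Speed limits (rad/s): [2.39, 2.39, 3.01, 3.14, 3.14, 3.14].

### API

Orientations are given as a unit quaternion [w, x, y, z].
In Python, from rig import * gives the robot as it stands.
- The arm moves only by the tool step_arm, never from a script. Its argument "commands" is text: rows parted by semicolons, each of 7 numbers parted by spaces: the opening, from 0 (shut) to 1 (fully open), then the shift along the tool's x, y, z in cm, then the turn, a rotation vector about the tool's x, y, z in rad. In form: hand x y z rx ry rz; .... A call has 1 to 20 rows; each row is the pose to reach, as a shift and turn from the pose commanded when the call began, along the tool's axes at that moment; what a row does not reach only later rows make up. A row lasts 1/12 s, in which the tool goes at most 41.7 mm and 7.16 degrees, less where a joint would pass 70% of its speed; a pose out of reach is approached as far as the arm can. A call with a gripper value outside its range is refused whole. The fingers move at their own pace and stop on an object; "newtons" is the grip in N (left out, the last holds). Time passes only in rows, so rows that repeat a pose let the fingers close. It gives the time, the measured TCP pose, the force, the opening and the grip force at its end, in the units of the state.
- sense(): the state, without advancing time (a new reading comes with each control period).
- capture(name): name is "scene" or "top" or "wrist"; returns the picture (400x640x3 uint8, red, green, blue); there is no depth.
- camera_model(name): a dict with "mtx" (3x3 intrinsics, pixels), "eye" and "rotation" of the camera in the world. Camera axes: x right, y down, z forward; pixel columns grow to the right and rows downward; lengths in mm; the calibration is good to about 2 mm. A picture is of the moment at which its call begins: read the wrist's pose just before it. camera_model takes no time and is no camera call; for the wrist camera it gives the pose at the moment of the call.
- finish_job(): hands the job in; it is judged then, once.
Trained networks look in the newest picture that a camera, given by its name, has taken for a name from the list of things; names that differ only in an ending like _2 or _b are one class to them, and where a whole thing is asked for, a point or a joint stands for the part that bears it (a point fixed in the world has none). Each returns a list of dicts, best first, with "score" (0 to 1); they miss things now and then, are a little off and sometimes report something else, mostly with a low value. They report only what shows in the picture. A call takes as long as a camera call. They do not tell look-alikes from the thing itself.
- search_frame(camera, label): "rect" ([centre column, centre row, width, height] in pixels, round what is visible of it).
- trace(camera, label): "mask" (400x640 bool, what is visible of it) and "rect" ([centre column, centre row, width, height] in pixels, round what is visible of it).
- spot_point(camera, label): "xy" ([column, row] in pixels: a listed point, or the origin of a listed thing).
The state is a dict: "time_s": time; "joints": joint angles; "dq": joint speeds; "tau": joint torques, N m; "eef_pos": TCP position; "ee_rot": TCP orientation; "force": force on the tool from outside, world axes, zero at the start; "wrist_torque": the same for the moment, N m; "grip_width": opening from 0.0 (shut) to 1.0 (fully open); "grip_force": force on a finger pad.
Only numpy, scipy, OpenCV 4.12 (cv2) and the standard library are available. Lean on these libraries where they do the work, as an engineer would, in place of code of your own. Each camera call takes 0.05 s, during which the arm holds its last target. There are 200 camera calls.

### The job

Swing the carousel's folded handle fully upright, then turn the carousel until its one wide compartment is squarely under the chute. Then lift the tray by its bar so that both shafts roll down the chute and come to lie level in the wide compartment, and lower the empty tray back to rest. Leave the handle standing and the compartment under the chute, and leave the bottle, spanner and chuck key alone.

Things in the scene. Friction and masses are not known exactly. Their poses are not given: they have to be found in the camera images.
- carousel (a joint): Turn of the round grey carousel bin (310 mm diameter, floor 40 mm and rim 85 mm above the bench) about its vertical axis; 0 = wide compartment squarely under the chute, positive = anticlockwise seen from above, stops at -2.3 and 2.3. It turns with light friction (about 1 N at the handle) and stays where it is left. Seen from above it has one wide 120-degree compartment and four narrow 60-degree ones, the walls between them 4 mm thick and 85 mm above the bench.
- handle (a joint): Folding handle of the carousel: 0 = folded flat, lying radially from its hinge at the rim inward to the hub, over the wall opposite the wide compartment; 1.571 = fully upright, against a stop. It is a 12 mm steel rod with a black ball knob 30 mm in diameter on its free end. Its hinge friction (about 1 N at the grip) holds it wherever it is left.
- tray (a joint): Tilt of the tipping tray: 0 = at rest, 1.2 = tipped as far as it goes. Released, it falls back to 0 by its weight; lifting takes about 3 N at the bar. At rest its floor slopes 5 degrees back, away from the chute, so the shafts stay in; from about 0.1 on they roll out, and by 0.6 it is empty.
- hub_top (a point): Top of the hub, on the carousel's axis, 108 mm above the bench. The hub is 80 mm in diameter, with a 104 mm diameter cap from 72 to 98 mm above the bench and a small 28 mm disc on top.
- wide_compartment (a point): Point on the middle line of the wide compartment, 95 mm from the carousel's axis, 40 mm above the bench; turns with the carousel. Its +y points radially outward, +z up. The compartment runs from 40 mm to 151 mm from the axis; its floor slopes gently outward (11 mm higher at the hub), so the shafts settle towards the rim.
- handle_hinge (a point): Middle of the handle's hinge pin, 145 mm from the carousel's axis on the side opposite the wide compartment, 102 mm above the bench; turns with the carousel. The pin is level and tangential. Two steel lugs stand beside it up to 112 mm above the bench.
- handle_grip (a point): Centre of the handle's ball knob, 70 mm from the hinge. The ball swivels freely about a level cross pin parallel to the hinge pin, so it can be held without turning the hand while the handle swings; moves with the handle.
- chute_lip (a point): Middle of the lower edge of the fixed sheet-steel chute, 115 mm from the carousel's axis and 107 mm above the bench; 126 mm wide with 32 mm side walls. The chute rises from here, away from the carousel's axis, to the tray.
- tray_hinge (a point): Middle of the tray's level hinge line, along the tray's edge over the top of the chute, 192 mm from the carousel's axis, 138 mm above the bench. The hinge line is parallel to the chute's lip.
- tray_bar (a point): Middle of the round steel bar by which the tray is lifted: 12 mm in diameter, 104 mm long, parallel to the hinge line, held by two stalks 48 mm either side of its middle, at the tray's end away from the chute. At rest it is about 161 mm above the bench, its centre line 46 mm beyond the tray's 26 mm high end wall and about 10 mm higher than that wall's top; moves with the tray, 154 mm from the hinge line.
- shaft_a: Turned aluminium shaft, 100 mm long, 28 mm in diameter with 18 mm journals at both ends, lying in the tray parallel to the hinge line, against the end wall. Origin at its centre; x along its axis.
- shaft_b: A second shaft just like shaft_a, lying beside it in the tray.
- bottle: Bystander: blue plastic bottle, 68 mm diameter, 200 mm high, upright; origin at the centre of its underside.
- spanner: Bystander: steel spanner 180 mm long lying on the bench.
- chuck_key: Bystander: T-shaped chuck key about 105 mm long with a 90 mm cross bar, lying on the bench.
Things that resemble listed ones, but are neither listed nor needed, are in the scene too. Leave any orange or turquoise look-alike of the shaft_b alone.

How it is judged (in metres and radians):
On the way, in this order (a step that is already met when the one before it is completed fails the run):
1. the handle is swung upright (value of joint handle above 1.35 rad), for 0.2 s.
2. the wide compartment is under the chute and at rest, the tray still down (value of joint carousel between -0.2 and 0.2 rad and value of joint handle above 1.35 rad and velocity of joint carousel between -0.1 and 0.1 rad/s and value of joint tray below 0.1 rad), for 0.2 s.
3. both shafts are in the wide compartment (y of shaft_a in the frame of wide_compartment between -0.045 and 0.05 m and x of shaft_a in the frame of wide_compartment between -0.065 and 0.065 m and z of shaft_a in the frame of wide_compartment between 0 and 0.045 m and angle between shaft_a's own x axis and vertical between 1.37 and 1.77 rad and y of shaft_b in the frame of wide_compartment between -0.045 and 0.05 m and x of shaft_b in the frame of wide_compartment between -0.065 and 0.065 m and z of shaft_b in the frame of wide_compartment between 0 and 0.045 m and angle between shaft_b's own x axis and vertical between 1.37 and 1.77 rad), for 0.2 s.
At the end, for the whole second after the job is handed in: Both shafts lie level (within 0.2 rad) and at rest inside the wide compartment; that compartment is within 0.2 rad of squarely under the chute; the handle stands upright (above 1.35 rad) and the tray is back at rest (within 0.06 rad) (all of step 3 and linear speed of each of shaft_a, shaft_b below 0.03 m/s and value of joint carousel between -0.2 and 0.2 rad and value of joint handle above 1.35 rad and value of joint tray below 0.06 rad); the robot touches nothing.
It fails at once if a bystander is moved by more than 30 mm (distance of any of bottle, spanner, chuck_key from where it was at the start of the episode above 0.03 m).
It also fails if it takes over 61 s, if anything falls off the work surface, if the arm or the gripper's body presses on something with over 40 N, if the wrist force passes 120 N, or if a joint passes its speed limit or range.

## Working session

There is one attempt and no reset: what is moved stays moved. The work goes in short steps, Python scripts to look and compute and a tool call to move; the robot and the scene stay as the last step left them, time stands still between calls to the robot, and variables do not carry over. Pictures are saved under pics/ and viewed, at most 10 in all, crops included, and the job is handed in when it is done.

Besides the shell and the picture viewer there is one more tool, called after "Request:" as name(argument=value, ...), one argument or row to a line, values as JSON. step_arm: Moves the arm, as the interface text tells. Its arguments: {"type":"object","properties":{"commands":{"type":"string"},"newtons":{"type":"number"}},"required":["commands"]}

```bash
ls; mkdir -p pics
cat > h.py <<'E'
from rig import *
import numpy as np, cv2
def ray(cam,xy):
    m=camera_model(cam);K=np.array(m["mtx"]);R=np.array(m["rotation"]);e=np.array(m["eye"])
    return e,R@np.linalg.solve(K,[xy[0],xy[1],1.])
def atz(cam,xy,z):
    e,d=ray(cam,xy);return e+d*(z-e[2])/d[2]
def tri(a,b):
    (e1,d1),(e2,d2)=a,b
    A=np.stack([d1,-d2],1);s=np.linalg.lstsq(A,e2-e1,rcond=None)[0]
    p,q=e1+d1*s[0],e2+d2*s[1];return (p+q)/2,np.linalg.norm(p-q)
def save(cam,name):
    im=capture(cam);cv2.imwrite("pics/"+name+".png",cv2.cvtColor(im,cv2.COLOR_RGB2BGR));return im
E
python3 - <<'E'
from h import *
np.set_printoptions(precision=1,suppress=True)
print(sense())
for c in ["scene","top"]:
    save(c,c+"0"); m=camera_model(c); print(c,m["eye"],np.array(m["rotation"]).round(2).tolist())
P=["hub_top","wide_compartment","handle_hinge","handle_grip","chute_lip","tray_hinge","tray_bar"]
Z=[108,40,102,108,107,138,161]
for p,z in zip(P,Z):
    r={}
    for c in ["scene","top"]:
        q=spot_point(c,p)
        for k in q[:2]: print(p,c,round(k["score"],2),np.array(k["xy"]),atz(c,k["xy"],z))
        if q:r[c]=ray(c,q[0]["xy"])
    if len(r)==2: print("   tri",*tri(r["scene"],r["top"]))
E
```

```text
pics
{'time_s': 0.0, 'joints': array([ 1.1,  0.3,  1.5, -0. ,  1.3, -0.2]), 'dq': array([ 0.,  0., -0.,  0., -0., -0.]), 'tau': array([ -0. , -41.2, -26. ,  -0. ,   0. ,  -0. ]), 'eef_pos': array([140.3, 505.7, 247.7]), 'ee_rot': array([-0. ,  0.1,  1. , -0. ]), 'force': array([-0.2,  0.4,  0.3]), 'wrist_torque': array([ 0.1, -0. ,  0. ]), 'grip_force': 0.0, 'grip_width': 0.9965138693604941}
scene [1348.3  -70.7  918.7] [-0.29, 0.68, 0.62, -0.27]
top [ 254.8  -15.4 1354.3] [-0.07, 0.71, -0.7, 0.07]Traceback (most recent call last):
  File "<stdin>", line 12, in <module>
  File "h.py", line 7, in atz
    e,d=ray(cam,xy);return e+d*(z-e[2])/d[2]
        ~~~^^^^^^^^
  File "h.py", line 5, in ray
    return e,R@np.linalg.solve(K,[xy[0],xy[1],1.])
             ~^~~~~~~~~~~~~~~~~~~~~~~~~~~~~~~~~~~~
ValueError: matmul: Input operand 1 has a mismatch in its core dimension 0, with gufunc signature (n?,k),(k,m?)->(n?,m?) (size 3 is different from 4)
```

```bash
sed -i 's/R=np.array(m\["rotation"\])/R=rot(m["rotation"])/' h.py
cat >> h.py <<'E'
from scipy.spatial.transform import Rotation as Ro
def rot(q): q=np.array(q);return Ro.from_quat([q[1],q[2],q[3],q[0]]).as_matrix()
def proj(cam,p):
    m=camera_model(cam);v=np.array(m["mtx"])@(rot(m["rotation"]).T@(np.array(p)-m["eye"]));return v[:2]/v[2]
E
python3 - <<'E'
from h import *
np.set_printoptions(precision=1,suppress=True)
P=["hub_top","wide_compartment","handle_hinge","handle_grip","chute_lip","tray_hinge","tray_bar","shaft_a"]
Z=[108,40,102,108,107,138,161,145]
for p,z in zip(P,Z):
    r={}
    for c in ["scene","top"]:
        q=spot_point(c,p)
        for k in q[:3]: print(p,c,round(k["score"],2),np.array(k["xy"]),atz(c,k["xy"],z))
        if q:r[c]=ray(c,q[0]["xy"])
    if len(r)==2: print("   tri",*tri(r["scene"],r["top"]))
a=[cv2.imread(f"pics/{c}0.png") for c in("scene","top")]
print(rot(camera_model("top")["rotation"]))
E
```

```text
hub_top scene 0.85 [275.7 209.2] [ 516.1 -144.   108. ]
hub_top scene 0.29 [409.7 290. ] [825.5 180.3 108. ]
hub_top scene 0.28 [357.4 182.3] [417.8 114.2 108. ]
hub_top top 0.78 [371.4 205.4] [ 504.4 -152.9  108. ]
hub_top top 0.63 [303.8 211.9] [484.2  43.  108. ]
   tri [ 506.2 -149.4   98.9] 9.028697991692288
wide_compartment scene 0.96 [272.9 205.6] [ 428.8 -159.3   40. ]
wide_compartment top 0.83 [371.9 239.8] [ 412.4 -160.2   40. ]
   tri [ 414.  -161.2   25.9] 1.0819035577129505
handle_hinge scene 0.61 [280.6 244.8] [ 649.6 -131.   102. ]
handle_hinge top 0.69 [370.  159.9] [ 643.9 -151.7  102. ]
handle_hinge top 0.6 [283.  219.1] [463.7 103.2 102. ]
   tri [ 645.1 -141.7   98.2] 20.754607300512085
handle_grip scene 0.42 [275.8 224. ] [ 576.3 -143.6  108. ]
chute_lip scene 0.93 [308.6 200.2] [485.2 -44.8 107. ]
chute_lip top 0.63 [330.6 212.2] [483.9 -34.5 107. ]
   tri [484.  -39.7 105.6] 10.251290372940987
tray_hinge scene 0.95 [336.  185.2] [459.6  40.8 138. ]
tray_hinge scene 0.59 [310. 199.] [513.5 -41.4 138. ]
tray_hinge top 0.67 [306.8 213.9] [473.   33.1 138. ]
   tri [471.4  36.  148.4] 6.695234663272122
tray_bar scene 0.62 [383.9 173.3] [444.6 188.4 161. ]
tray_bar scene 0.56 [272.7 206.4] [ 558.6 -147.6  161. ]
tray_bar top 0.92 [249.2 220.3] [450.  190.8 161. ]
tray_bar top 0.75 [368.8 180.4] [ 565.5 -140.9  161. ]
tray_bar top 0.54 [256.7 132.3] [706.3 179.3 161. ]
   tri [449.2 188.6 165. ] 2.970112819434705
shaft_a scene 0.69 [361.1 182.2] [460.9 117.  145. ]
shaft_a scene 0.62 [423.4 222.1] [640.6 258.9 145. ]
shaft_a scene 0.58 [385.7 176.4] [440.8 196.4 145. ]
shaft_a top 0.85 [283.8 217. ] [462.5  97.1 145. ]
shaft_a top 0.83 [195.3 294.5] [248.9 331.  145. ]
shaft_a top 0.81 [275.1 216.8] [463.  121.4 145. ]
   tri [463.4 106.6 147.1] 19.44578884138866
[[ 0.  -1.   0.2]
 [-1.  -0.  -0. ]
 [ 0.  -0.2 -1. ]]
```

View pics/top0.png

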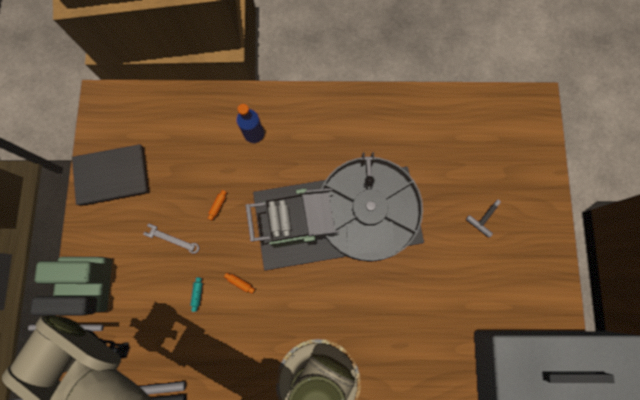

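View pics/scene0.png

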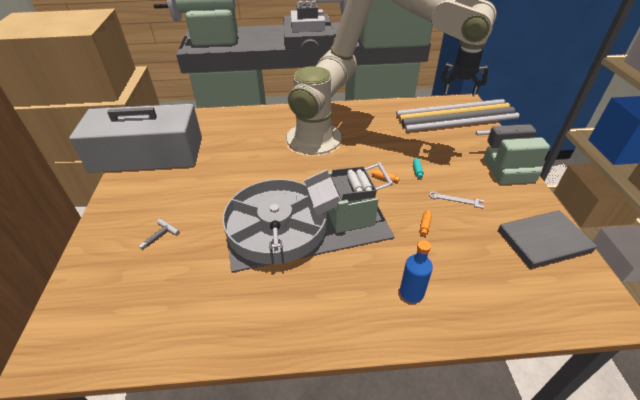

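```bash
cat >> h.py <<'E'
def plan(pos,ypsi=None,n=None):
    """tool-frame shift (cm) and rotvec to reach TCP pos, tool down, y axis at angle ypsi (nearest half turn)"""
    s=sense();R=rot(s["ee_rot"])
    d=R.T@(np.array(pos)-s["eef_pos"])/10
    out=[]
    if ypsi is None: return d,np.zeros(3)
    for k in(0,np.pi):
        a=ypsi+k;y=np.array([np.cos(a),np.sin(a),0]);z=np.array([0,0,-1.]);T=np.stack([np.cross(y,z),y,z],1)
        out.append(Ro.from_matrix(R.T@T).as_rotvec())
    return d,out
E
python3 - <<'E'
from h import *
np.set_printoptions(precision=4,suppress=True)
s=sense();print(rot(s["ee_rot"]),s["joints"],s["time_s"]);print(plan([570,-151,250],np.deg2rad(92)))
E
```

```text
[[-0.9635  0.2675 -0.    ]
 [ 0.2675  0.9635 -0.    ]
 [ 0.     -0.     -1.    ]] [ 1.0766  0.3129  1.4977  0.      1.331  -0.2234] 0.95
(array([-58.9613, -51.8005,  -0.1692]), [array([-0.    , -0.    , -0.3057]), array([-0.    ,  0.    ,  2.8359])])
```

Request:
step_arm(
  commands="1 -10 -9 0 0 0 -0.1; 1 -20 -18 0 0 0 -0.2; 1 -30 -26 0 0 0 -0.3; 1 -40 -35 0 0 0 -0.306; 1 -50 -44 0 0 0 -0.306; 1 -59 -51.8 0 0 0 -0.306; 1 -59 -51.8 0 0 0 -0.306; 1 -59 -51.8 0 0 0 -0.306; 1 -59 -51.8 0 0 0 -0.306; 1 -59 -51.8 0 0 0 -0.306; 1 -59 -51.8 0 0 0 -0.306; 1 -59 -51.8 0 0 0 -0.306; 1 -59 -51.8 0 0 0 -0.306; 1 -59 -51.8 0 0 0 -0.306; 1 -59 -51.8 0 0 0 -0.306; 1 -59 -51.8 0 0 0 -0.306; 1 -59 -51.8 0 0 0 -0.306; 1 -59 -51.8 0 0 0 -0.306; 1 -59 -51.8 0 0 0 -0.306; 1 -59 -51.8 0 0 0 -0.306",
)

```text
time_s: 2.62
eef_pos: [572.1, -156.2, 246.7]
ee_rot: [-0.0, -0.015, 1.0, -0.0]
force: [0.2, 0.2, -1.2]
grip_width: 1.001
grip_force: 0.0
```

Run:
```python
from h import *
np.set_printoptions(precision=1,suppress=True)
s=sense();print(s["time_s"],s["eef_pos"],s["joints"],s["force"]);print(rot(s["ee_rot"]))
im=save("wrist","w0");print(camera_model("wrist")["eye"])
for p,z in [("hub_top",108),("handle_grip",102),("handle_hinge",102),("chute_lip",107)]:
    for k in spot_point("wrist",p)[:2]: print(p,round(k["score"],2),np.array(k["xy"]),atz("wrist",k["xy"],z))
```

```text
2.6167 [ 572.1 -156.2  246.7] [-0.5  0.5  1.3 -0.   1.4 -2.1] [ 0.2  0.2 -1.2]
[[-1. -0. -0.]
 [-0.  1. -0.]
 [ 0. -0. -1.]]
[ 495.1 -155.8  372.5]
hub_top 0.78 [332.3 116. ] [ 504.9 -147.   108. ]
hub_top 0.35 [ 6.2 54.6] [ 468.4 -396.7  108. ]
handle_grip 0.69 [331.3 205.4] [ 582.3 -143.4  102. ]
handle_hinge 0.61 [330. 270.] [ 647.4 -141.3  102. ]
handle_hinge 0.45 [331.  206.6] [ 583.5 -143.1  102. ]
chute_lip 0.92 [476.4  90. ] [480.8 -32.4 107. ]
```

View pics/w0.png

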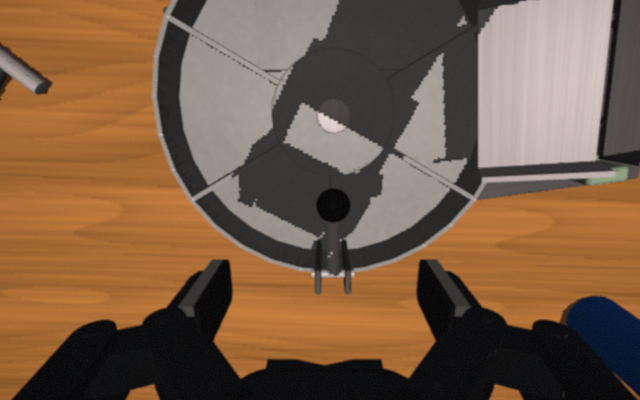

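Run:
```python
from h import *
print(sense()["eef_pos"],plan([580,-144,140],np.deg2rad(92)))
```

```text
[ 570.06714323 -150.04602276  248.63856629] (array([-1.01312423,  0.56807311, 10.8639962 ]), [array([1.34087592e-05, 1.30192451e-04, 1.33209198e-03]), array([-2.04419139e-04,  2.10535020e-05, -3.14026055e+00])])
```

Request:
step_arm(
  commands="0.75 -1 0.1 3.5 0 0 0; 0.75 -1 0.1 7 0 0 0; 0.75 -1 0.1 10.8 0 0 0; 0.75 -1 0.1 10.8 0 0 0; 0.75 -1 0.1 10.8 0 0 0; 0.75 -1 0.1 10.8 0 0 0; 0.75 -1 0.1 10.8 0 0 0; 0.75 -1 0.1 10.8 0 0 0",
)

```text
time_s: 3.53
eef_pos: [581.1, -149.9, 142.7]
ee_rot: [0.002, -0.018, 1.0, -0.001]
force: [-0.3, 0.6, 0.1]
grip_width: 0.752
grip_force: 0.0
```

Run:
```python
from h import *
np.set_printoptions(precision=1,suppress=True)
s=sense();print(s["time_s"],s["eef_pos"],s["grip_width"])
im=save("wrist","w1")
for p,z in [("hub_top",108),("handle_grip",102),("handle_hinge",102)]:
    for k in spot_point("wrist",p)[:2]: print(p,round(k["score"],2),np.array(k["xy"]),atz("wrist",k["xy"],z))
print(sense()["eef_pos"])
```

```text
3.5333 [ 581.1 -149.9  142.7] 0.7519400811246685
hub_top 0.78 [327.5 108.2] [ 507.7 -150.5  108. ]
handle_grip 0.66 [325.  245.9] [ 582.4 -148.9  102. ]
handle_hinge 0.97 [323.4 339.8] [ 646.6 -147.5  102. ]
[ 580.5 -149.8  141. ]
```

View pics/w1.png

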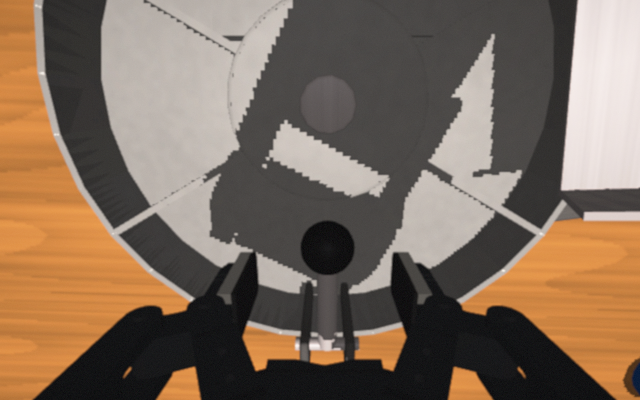

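Request:
step_arm(
  commands="0.75 -0.1 0.1 2 0 0 0; 0.75 -0.1 0.1 4.2 0 0 0; 0.75 -0.1 0.1 4.2 0 0 0; 0.75 -0.1 0.1 4.2 0 0 0; 0.3 -0.1 0.1 4.2 0 0 0; 0.2 -0.1 0.1 4.2 0 0 0; 0.1 -0.1 0.1 4.2 0 0 0; 0.1 -0.1 0.1 4.2 0 0 0; 0.1 -0.1 0.1 4.2 0 0 0; 0.1 -0.1 0.1 4.2 0 0 0",
  newtons=40,
)

```text
time_s: 4.57
eef_pos: [581.6, -148.7, 98.7]
ee_rot: [0.001, -0.018, 1.0, -0.0]
force: [1.4, 1.3, -0.4]
grip_width: 0.33
grip_force: 39.3
```

Request:
step_arm(
  commands="0.1 -0.09 0 -1.09 0 0 0; 0.1 -0.34 0 -2.16 0 0 0; 0.1 -0.76 0 -3.18 0 0 0; 0.1 -1.34 0 -4.11 0 0 0; 0.1 -2.05 0 -4.95 0 0 0; 0.1 -2.89 0 -5.66 0 0 0; 0.1 -3.82 0 -6.24 0 0 0; 0.1 -4.84 0 -6.66 0 0 0; 0.1 -5.9 0 -6.91 0 0 0; 0.1 -6.5 0 -6.98 0 0 0; 0.1 -7 0 -7 0 0 0; 0.1 -7 0 -7 0 0 0; 0.1 -7 0 -7 0 0 0; 0.1 -7 0 -7 0 0 0; 0.1 -7 0 -7 0 0 0",
)

```text
time_s: 5.82
eef_pos: [649.6, -145.6, 164.8]
ee_rot: [-0.003, -0.018, 1.0, 0.001]
force: [1.6, 0.2, -29.6]
grip_width: 0.327
grip_force: 41.8
```

Run:
```python
from h import *
np.set_printoptions(precision=1,suppress=True)
save("scene","s1");save("top","t1")
for c in ["scene","top"]:
  for p,z in [("handle_grip",172),("handle_hinge",102)]:
    for k in spot_point(c,p)[:2]: print(c,p,round(k["score"],2),np.array(k["xy"]),atz(c,k["xy"],z))
a=cv2.imread("pics/s1.png")[100:300,150:450];cv2.imwrite("pics/s1c.png",cv2.resize(a,None,fx=2.6,fy=2.6))
s=sense();print(s["eef_pos"],s["force"],s["grip_width"],s["joints"])
```

```text
scene handle_grip 0.59 [275.8 226.4] [ 645.8 -137.8  172. ]
scene handle_hinge 0.45 [278.8 246.8] [ 656.2 -135.9  102. ]
[ 649.6 -145.6  164.8] [  1.1   0.9 -29. ] 0.3255660178133113 [-0.4  0.7  1.1  0.   1.3 -2. ]
```

View pics/s1c.png

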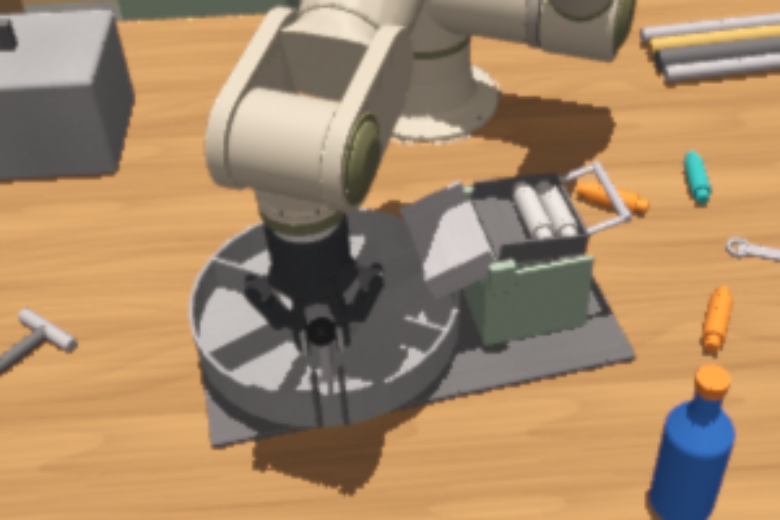

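Request:
step_arm(
  commands="0.1 0 0 0.3 0 0 0; 0.1 0.06 -1.3 0.3 0 0 0.09; 0.1 0.23 -2.6 0.3 0 0 0.18; 0.1 0.52 -3.87 0.3 0 0 0.27; 0.1 0.93 -5.11 0.3 0 0 0.36; 0.1 1.44 -6.31 0.3 0 0 0.45; 0.1 2.06 -7.46 0.3 0 0 0.54; 0.1 2.78 -8.54 0.3 0 0 0.63; 0.1 3.6 -9.56 0.3 0 0 0.72; 0.1 4.5 -10.5 0.3 0 0 0.81; 0.1 5.49 -11.36 0.3 0 0 0.9; 0.1 6.54 -12.12 0.3 0 0 0.99; 0.1 7.67 -12.79 0.3 0 0 1.08; 0.1 8.84 -13.35 0.3 0 0 1.17; 0.1 10.07 -13.81 0.3 0 0 1.26; 0.1 11.32 -14.15 0.3 0 0 1.35; 0.1 12.68 -14.39 0.3 0 0 1.445; 0.1 12.68 -14.39 0.3 0 0 1.445; 0.1 12.68 -14.39 0.3 0 0 1.445; 0.1 12.68 -14.39 0.3 0 0 1.445",
)

```text
time_s: 7.78
eef_pos: [529.5, -294.3, 164.7]
ee_rot: [-0.001, 0.647, 0.762, -0.0]
force: [-0.4, -1.2, -22.9]
grip_width: 0.324
grip_force: 42.1
```

Run:
```python
from h import *
np.set_printoptions(precision=2,suppress=True)
s=sense();p=s["eef_pos"];print(s["time_s"],p,s["force"],s["grip_width"],rot(s["ee_rot"])[:,1],s["joints"]);d=p[:2]-[505.5,-151];print(np.hypot(*d),np.degrees(np.arctan2(d[1],d[0])))
save("scene","s2");save("top","t2");
for c in ["scene","top"]:
  for q,z in [("handle_grip",172),("handle_hinge",102),("wide_compartment",40),("chute_lip",107),("hub_top",108)]:
    for k in spot_point(c,q)[:1]: print(c,q,round(k["score"],2),np.array(k["xy"]),atz(c,k["xy"],z))
```

```text
7.7833 [ 529.5  -294.29  164.69] [ -0.37  -1.22 -22.94] 0.32367813468221823 [ 0.99  0.16 -0.  ] [-0.7   0.56  1.35 -0.    1.23 -0.86]
145.28496338811757 -80.48983294932378
scene handle_grip 0.37 [219.4 197.3] [ 519.37 -296.64  172.  ]
scene handle_hinge 0.54 [229.2 217.8] [ 533.43 -279.8   102.  ]
scene wide_compartment 0.74 [303.8 218.9] [497.57 -62.64  40.  ]
scene chute_lip 0.96 [311.9 198.5] [478.62 -34.39 107.  ]
scene hub_top 0.56 [272.2 207.2] [ 506.66 -154.43  108.  ]
top wide_compartment 0.64 [340.1 214.7] [488.62 -64.53  40.  ]
top chute_lip 0.84 [332.9 209.8] [491.01 -41.18 107.  ]
top hub_top 0.64 [374.1 203.5] [ 510.11 -160.86  108.  ]
```

Request:
step_arm(
  commands="0.1 0 0 0.2 0 0 0; 0.3 0 0 0.2 0 0 0; 0.5 0 0 0.2 0 0 0; 0.75 0 0 0.2 0 0 0; 0.75 0 0 0.2 0 0 0; 0.75 0 0 0 0 0 0; 0.75 0 0 -3 0 0 0; 0.75 0 0 -7 0 0 0; 0.75 0 0 -10 0 0 0; 0.75 0 0 -10 0 0 0; 0.75 0 0 -10 0 0 0",
)

```text
time_s: 9.3
eef_pos: [530.1, -294.9, 267.8]
ee_rot: [0.003, 0.648, 0.762, 0.0]
force: [1.3, 1.0, -0.1]
grip_width: 0.751
grip_force: 0.0
```

Run:
```python
from h import *
np.set_printoptions(precision=3,suppress=True)
s=sense();print(s["time_s"],s["eef_pos"],s["force"],s["grip_width"])
print(plan([450,190,270],np.deg2rad(99.1)))
save("top","t3")
im=save("scene","s3")
for q,z in [("handle_grip",172),("handle_hinge",102)]:
    for k in spot_point("scene",q)[:1]: print(q,round(k["score"],2),np.array(k["xy"]),atz("scene",k["xy"],z))
a=cv2.imread("pics/s3.png")[110:290,170:450];b=cv2.imread("pics/t3.png")[140:280,220:440]
cv2.imwrite("pics/s3c.png",np.vstack([cv2.resize(a,(467,300)),cv2.resize(b,(467,297))]))
```

```text
9.3 [ 530.137 -294.934  267.81 ] [ 1.313  0.953 -0.119] 0.7510312491141883
(array([49.15 , -0.135, -0.416]), [array([-0.   ,  0.006, -1.569]), array([0.006, 0.   , 1.573])])
handle_grip 0.71 [222.7 199.1] [ 527.75  -286.592  172.   ]
handle_hinge 0.48 [226.5 217.1] [ 529.829 -287.939  102.   ]
```

View pics/s3c.png

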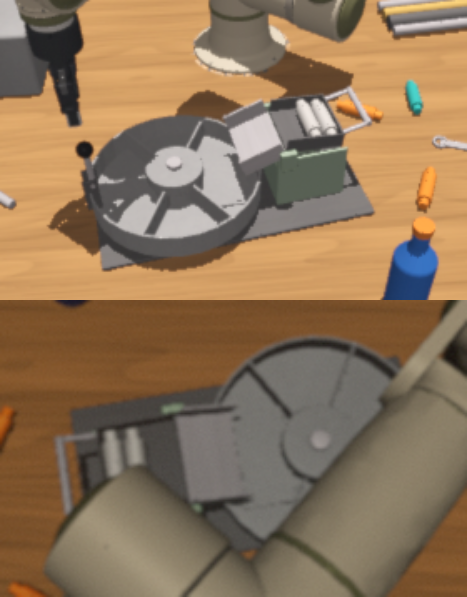

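Request:
step_arm(
  commands="0.5 4 0 -1 0 0 -0.12; 0.5 8 0 -1 0 0 -0.24; 0.5 12 0 -1 0 0 -0.36; 0.5 16 0 -1 0 0 -0.48; 0.5 20 0 -1 0 0 -0.6; 0.5 24 0 -1 0 0 -0.72; 0.5 28 0 -1 0 0 -0.84; 0.5 32 0 -1 0 0 -0.96; 0.5 36 0 -1 0 0 -1.08; 0.5 40 0 -1 0 0 -1.2; 0.5 44 0 -1 0 0 -1.32; 0.5 47 0 -1 0 0 -1.44; 0.5 49.1 -0.1 -0.4 0 0 -1.57; 0.5 49.1 -0.1 -0.4 0 0 -1.57; 0.5 49.1 -0.1 -0.4 0 0 -1.57; 0.5 49.1 -0.1 -0.4 0 0 -1.57; 0.5 49.1 -0.1 -0.4 0 0 -1.57; 0.5 49.1 -0.1 -0.4 0 0 -1.57; 0.5 49.1 -0.1 -0.4 0 0 -1.57; 0.5 49.1 -0.1 -0.4 0 0 -1.57",
)

```text
time_s: 11.17
eef_pos: [450.1, 189.5, 269.4]
ee_rot: [0.0, -0.079, 0.997, -0.0]
force: [-0.8, -0.5, 0.2]
grip_width: 0.501
grip_force: 0.0
```

Run:
```python
from h import *
np.set_printoptions(precision=3,suppress=True)
s=sense();print(s["time_s"],s["eef_pos"],rot(s["ee_rot"])[:,1],s["joints"])
im=save("wrist","w3")
for q,z in [("tray_bar",161),("tray_hinge",138)]:
    for k in spot_point("wrist",q)[:2]: print(q,round(k["score"],2),np.array(k["xy"]),atz("wrist",k["xy"],z))
print(sense()["eef_pos"])
```

```text
11.1667 [450.106 189.501 269.395] [-0.158  0.987 -0.   ] [ 0.158  0.216  1.568 -0.     1.357 -1.572]
tray_bar 0.91 [322.2 201.6] [447.393 188.205 161.   ]
[449.99  189.801 269.337]
```

View pics/w3.png

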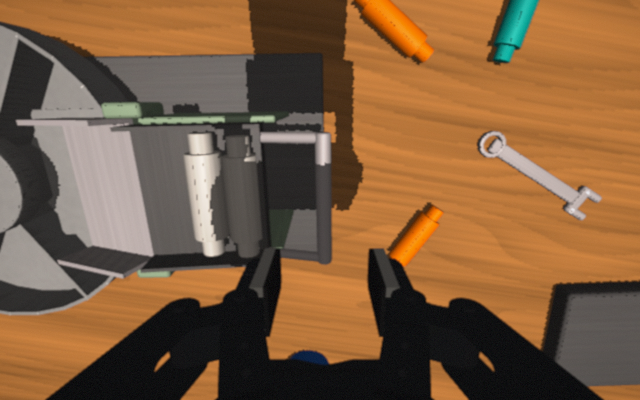

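Request:
step_arm(
  commands="0.5 0.2 -0.1 3.5 0 0 0; 0.5 0.2 -0.1 7 0 0 0; 0.5 0.2 -0.1 9 0 0 0; 0.5 0.2 -0.1 11 0 0 0; 0.5 0.2 -0.1 11 0 0 0; 0.5 0.2 -0.1 11 0 0 0; 0.3 0.2 -0.1 11 0 0 0; 0.2 0.2 -0.1 11 0 0 0; 0 0.2 -0.1 11 0 0 0; 0 0.2 -0.1 11 0 0 0; 0 0.2 -0.1 11 0 0 0; 0 0.2 -0.1 11 0 0 0; 0 0.2 -0.1 11 0 0 0; 0 0.2 -0.1 11 0 0 0",
  newtons=30,
)

```text
time_s: 12.48
eef_pos: [448.7, 188.8, 160.6]
ee_rot: [0.001, -0.08, 0.997, 0.0]
force: [-0.9, -0.6, 7.5]
grip_width: 0.125
grip_force: 29.3
```

Request:
step_arm(
  commands="0 0 -0.14 -0.76 0 0 0; 0 0 -0.31 -1.51 0 0 0; 0 0 -0.52 -2.25 0 0 0; 0 0 -0.64 -2.6 0 0 0; 0 0 -0.76 -2.98 0 0 0; 0 0 -0.9 -3.35 0 0 0; 0 0 -1.05 -3.7 0 0 0; 0 0 -1.36 -4.4 0 0 0; 0 0 -1.72 -5.08 0 0 0; 0 0 -2.1 -5.75 0 0 0; 0 0 -2.55 -6.4 0 0 0; 0 0 -2.97 -7.02 0 0 0; 0 0 -3.45 -7.6 0 0 0; 0 0 -3.96 -8.2 0 0 0; 0 0 -4.5 -8.75 0 0 0; 0 0 -5.07 -9.27 0 0 0; 0 0 -5.07 -9.27 0 0 0; 0 0 -5.07 -9.27 0 0 0; 0 0 -5.07 -9.27 0 0 0; 0 0 -5.07 -9.27 0 0 0",
  newtons=25,
)

```text
time_s: 14.15
eef_pos: [457.0, 141.4, 254.8]
ee_rot: [0.003, -0.08, 0.997, 0.003]
force: [-0.1, 17.0, 15.1]
grip_width: 0.127
grip_force: 28.2
```

Run:
```python
from h import *
np.set_printoptions(precision=3,suppress=True)
s=sense();print(s["time_s"],s["eef_pos"],s["force"],s["grip_width"])
for c in("scene","wrist","top"): save(c,c+"4")
a=cv2.imread("pics/scene4.png")[110:290,170:450];b=cv2.imread("pics/wrist4.png")
cv2.imwrite("pics/m4.png",np.vstack([cv2.resize(a,(467,300)),cv2.resize(b,(467,292))]))
for c in("scene","top"):
  for k in spot_point(c,"shaft_a")[:4]: print(c,round(k["score"],2),np.array(k["xy"]),atz(c,k["xy"],56))
```

```text
14.15 [456.96  141.357 254.765] [-0.132 16.984 15.071] 0.12718933311360034
scene 0.64 [388.3 177.8] [344.582 234.415  56.   ]
scene 0.61 [317.8 210.2] [479.247 -17.206  56.   ]
scene 0.56 [305.8 213.9] [492.107 -55.522  56.   ]
scene 0.54 [416.9 166.7] [294.146 346.918  56.   ]
top 0.75 [197.5 294.2] [249.376 350.184  56.   ]
top 0.74 [336.8 216.2] [481.138 -53.993  56.   ]
top 0.56 [216.6 206. ] [510.403 309.028  56.   ]
```

View pics/m4.png

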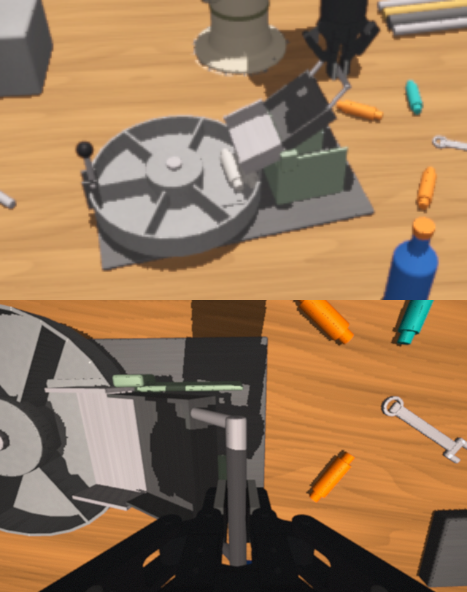

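Request:
step_arm(
  commands="0 0 0.57 0.52 0 0 0; 0 0 1.11 1.07 0 0 0; 0 0 1.62 1.67 0 0 0; 0 0 2.1 2.25 0 0 0; 0 0 2.52 2.87 0 0 0; 0 0 2.97 3.52 0 0 0; 0 0 3.35 4.19 0 0 0; 0 0 3.71 4.87 0 0 0; 0 0 4.02 5.57 0 0 0; 0 0 4.31 6.29 0 0 0; 0 0 4.55 7.02 0 0 0; 0 0 4.76 7.76 0 0 0; 0 0 4.93 8.51 0 0 0; 0 0 5.07 9.27 0 0 0; 0 0 5.07 9.27 0 0 0; 0 0 5.07 9.27 0 0 0; 0 0 5.07 9.27 0 0 0",
)

```text
time_s: 15.82
eef_pos: [448.8, 188.8, 159.4]
ee_rot: [0.001, -0.08, 0.997, 0.0]
force: [5.5, 3.5, -1.3]
grip_width: 0.129
grip_force: 29.5
```

Run:
```python
from h import *
np.set_printoptions(precision=3,suppress=True)
s=sense();print(s["time_s"],s["eef_pos"],s["force"],s["grip_width"])
```

```text
15.8167 [448.833 188.76  159.351] [ 5.519  3.543 -1.271] 0.12921488083558974
```

Request:
step_arm(
  commands="0.2 0 0 0 0 0 0; 0.5 0 0 0 0 0 0; 0.5 0 0 0 0 0 0; 0.5 0 0 0 0 0 0; 0.5 0 0 -3 0 0 0; 0.5 0 0 -7 0 0 0; 0.5 0 0 -11 0 0 0; 0.5 0 -4 -14 0 0 0; 0.5 0 -8 -14 0 0 0; 0.5 0 -12 -14 0 0 0; 0.5 0 -16 -14 0 0 0; 0.5 0 -20 -14 0 0 0; 0.5 0 -24 -14 0 0 0; 0.5 0 -28 -14 0 0 0; 0.5 0 -32 -14 0 0 0; 0.5 0 -32 -14 0 0 0; 0.5 0 -32 -14 0 0 0; 0.5 0 -32 -14 0 0 0; 0.5 0 -32 -14 0 0 0",
)

```text
time_s: 17.4
eef_pos: [499.0, -126.1, 299.4]
ee_rot: [0.0, -0.081, 0.997, 0.0]
force: [0.0, 1.0, -0.3]
grip_width: 0.501
grip_force: 0.0
```

Run:
```python
from h import *
np.set_printoptions(precision=3,suppress=True)
s=sense();print(s["time_s"],s["eef_pos"],s["force"])
for c in("scene","wrist"): save(c,c+"5")
a=cv2.imread("pics/scene5.png")[130:270,190:410];b=cv2.imread("pics/wrist5.png")
cv2.imwrite("pics/m5.png",np.vstack([cv2.resize(a,(467,297)),cv2.resize(b,(467,292))]))
for c in("scene","wrist"):
  for k in spot_point(c,"shaft_a")[:4]: print(c,round(k["score"],2),np.array(k["xy"]),atz(c,k["xy"],56))
  for k in trace(c,"shaft_a")[:4]: print(c,round(k["score"],2),np.array(k["rect"]))
```

```text
17.4 [ 499.04  -126.088  299.428] [ 0.006  0.983 -0.271]
scene 0.77 [425.9 220.1] [551.737 306.567  56.   ]
scene 0.72 [303.9 216. ] [500.677 -61.853  56.   ]
scene 0.65 [387.1 175.3] [331.049 233.076  56.   ]
scene 0.56 [417.1 169.3] [308.498 343.832  56.   ]
scene 0.68 [270.8 222.6 113.9  81.8]
scene 0.65 [417.2 168.5   8.7  21.6]
scene 0.63 [323.1 219.4   5.1   4.6]
scene 0.55 [307.8 213.1  16.8  25.5]
wrist 0.93 [412.3 164.6] [476.723 -25.295  56.   ]
wrist 0.77 [389.6 168. ] [484.95  -50.598  56.   ]
wrist 0.62 [639.  236.4] [519.494 277.623  56.   ]
wrist 0.73 [408.9 163.2  12.9  80.5]
wrist 0.65 [632.6  14.3  10.5  28.6]
wrist 0.63 [623.  239.4  33.9  46.9]
wrist 0.6 [392.6 167.6  23.2  86.9]
```

View pics/m5.png

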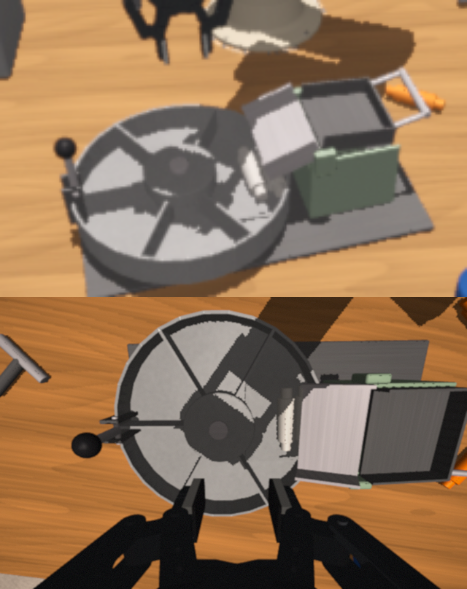

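Request:
step_arm(
  commands="0.3 0 -3 3 0 0 0; 0.3 0 -5 6 0 0 0; 0.3 0 -5 9 0 0 0; 0.3 0 -5 11 0 0 0; 0.3 0 -5 11 0 0 0; 0.3 0 -5 11 0 0 0; 0.3 0 -5 11 0 0 0; 0.3 0 -5 11 0 0 0; 0.3 0 -5 11 0 0 0; 0.3 0 -5 11 0 0 0",
)

```text
time_s: 18.53
eef_pos: [507.4, -176.6, 190.3]
ee_rot: [0.001, -0.08, 0.997, -0.001]
force: [-0.2, -0.8, -0.0]
grip_width: 0.299
grip_force: 0.0
```

Run:
```python
from h import *
np.set_printoptions(precision=3,suppress=True)
s=sense();print(s["time_s"],s["eef_pos"],s["force"])
save("wrist","w6")
c=proj("wrist",[485,-45,55]).astype(int);print(c)
b=cv2.imread("pics/w6.png");x0,y0=max(0,min(c[0]-110,420)),max(0,c[1]-90)
b=b[y0:y0+180,x0:x0+220];b=np.clip(b.astype(float)*1.8,0,255).astype(np.uint8)
cv2.imwrite("pics/m6.png",cv2.resize(b,None,fx=3,fy=3,interpolation=cv2.INTER_CUBIC))
for p in([485,-45,55],[475,-20,55]): print(x0,y0,proj("wrist",p))
```

```text
18.5333 [ 507.43  -176.616  190.3  ] [-0.213 -0.784 -0.013]
[480 194]
370 104 [480.931 194.259]
370 104 [513.118 187.595]
```

View pics/m6.png

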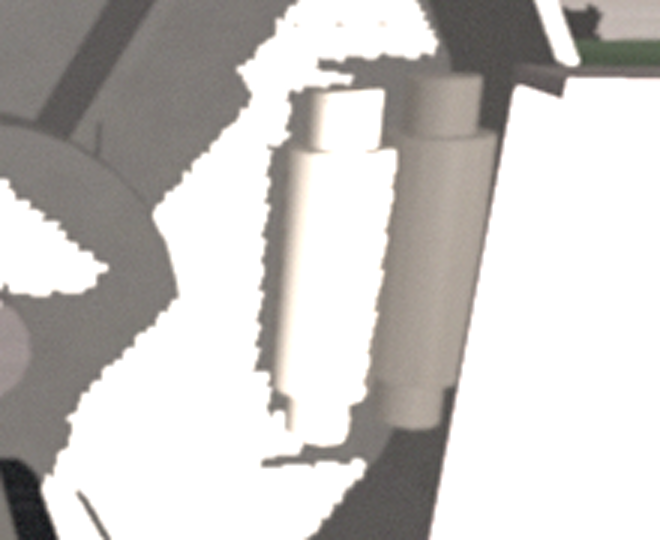

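The last picture shows both shafts lying level, side by side and parallel in the wide compartment, at about (480,194) and (513,188) in the full frame. The arm is touching nothing, so I am handing the job in.

```bash
python3 -c "
from rig import *
print(finish_job())"
```

```text
the job is handed in; nothing more can be done
None
```

I handed the job in at about 19 s, with the handle upright, the wide compartment under the chute, both shafts lying level side by side in it, and the empty tray back at rest; no verdict was returned.

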